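# Find the proud support pad with a spring probe and press it level

### The job

One of the five support pads on the levelling stage stands a little higher than the other four. Take the spring probe from its holder, touch the pads lightly with its tip to feel which one is proud, press that pad down with the tip until it is level with the others (not below them), and put the probe back in its holder, upright and fully seated. Never push so hard that the probe's sprung tip nears the end of its travel, and leave the slide box, the vial and the timer where they are.

Things in the scene. Friction and masses are not known exactly. Their poses are not given: they have to be found in the camera images.
- stage: levelling stage, fixed: dark steel foot 112x112x12 mm with four jack screws carrying an aluminium deck 100x100x12 mm; on the deck five alike rigid steel pads (near each corner and in the middle), 16 mm across, tops 6 mm over the deck in thin dark collars and 46 to 54 mm over the worktop. One pad stands 2 to 3.2 mm higher. Origin: centre of the foot's underside; x away from the robot at yaw 0, z up.
- place_0 (a point): place of one pad, on its axis, 50 mm over the worktop, z up. The level pads' flat tops all lie at one height, up to 4 mm below or above this point (set by the jack screws, not measured). Pad: near right, 30 mm from the stage's middle along both its axes
- place_1 (a point): place of one pad, on its axis, 50 mm over the worktop, z up. The level pads' flat tops all lie at one height, up to 4 mm below or above this point (set by the jack screws, not measured). Pad: near left, 30 mm from the stage's middle along both its axes
- place_2 (a point): place of one pad, on its axis, 50 mm over the worktop, z up. The level pads' flat tops all lie at one height, up to 4 mm below or above this point (set by the jack screws, not measured). Pad: far right, 30 mm from the stage's middle along both its axes
- place_3 (a point): place of one pad, on its axis, 50 mm over the worktop, z up. The level pads' flat tops all lie at one height, up to 4 mm below or above this point (set by the jack screws, not measured). Pad: far left, 30 mm from the stage's middle along both its axes
- place_4 (a point): place of one pad, on its axis, 50 mm over the worktop, z up. The level pads' flat tops all lie at one height, up to 4 mm below or above this point (set by the jack screws, not measured). Pad: middle one, at the stage's centre
- pad_rise (a joint): height of the proud pad, whichever of the five it is, over the other four, in m: 0 level, positive proud, negative too deep (does not tell which pad). Held by friction: it stays put below about 6 N, slides down slowly at 7 to 9 N, stays where it is left, has no stop at level (goes 4 mm too deep) and cannot be pulled up.
- probe: spring probe, 0.13 kg, upright in its holder. Origin: on its axis, under its collar (28 mm across, 5 mm high); z up. Above it a black square handle 20x20 mm, from 5 to 65 mm over the origin, sides along the probe's x and y, gripped from above; a 2 mm button on top. Below, a steel barrel 12 mm across, 30 mm long, and the sprung round-ended tip, 8 mm across, to 55 mm below the origin.
- probe_tip (a joint): how far the probe's sprung tip is pushed into the barrel, in m: 0 fully out, mechanical end 0.012; keep it below 0.010. The tip starts to move at 1.5 N and takes 1.5 N more for each mm (9 N at 5 mm, 16.5 N at 10 mm).
- holder: probe holder, fixed to the worktop: a grey block 50x50 mm, 65 mm high, with one upright through hole 17 mm across with a 3 mm chamfer at its middle. Origin: centre of its underside.
- holder_mouth (a point): centre of the hole at the holder's top face, 65 mm above the worktop; the probe is seated when its origin is here, its collar lying on the holder
- slide_box: small white cardboard slide box 57x83x31 mm, loose, bystander beyond the stage; origin: centre of its underside
- vial: small white capped vial 23 mm across, 70 mm high, loose, bystander beyond the stage to the right; origin: centre of its underside
- lab_timer: white lab timer 32x68x60 mm, loose, bystander right of the holder; origin: centre of its underside
There are look-alikes about, which are no part of the job. There is more than one size of the probe; the one meant has the size given above. Of the things that look like the holder, take the one that is farthest from the robot's base at the start.

How it is judged:
By the outcome, as a careful person would: the job done as asked, in the order asked, and still so for the second after the job is handed in, with the robot touching nothing.
It also fails if it takes over 67 s, if anything falls off the work surface, if the arm or the gripper's body presses on something with over 40 N, if the wrist force passes 120 N, or if a joint passes its speed limit or range.

### The arm

A 7-joint arm with a two-finger parallel gripper is mounted at the origin on a cart in front of the work surface, level with it; the furniture and walls round the work are solid. World frame = base frame: x ahead of the robot, y to its left, z up, the work surface at z = 0. Lengths are in m, angles in rad, forces in N, time in s.
With the tool pointing down it reaches from about 0.425 to 0.875 m from the base axis. Payload 4.7 kg.
Tool frame: the origin (TCP) lies midway between the tips of the shut fingers; the grasp point (between the pads) lies 19 mm behind it; z points along the fingers, y is the line along which they close (so a half turn about z gives the same grasp; the last joint's range is limited). The gripper opens to 87 mm and grips with 3 to 60 N. Pads are 19 mm wide; open, the fingers measure 117 mm over their backs; the gripper's body (75 mm by 190 mm) begins 51 mm behind the grasp point.
Start: joints at [1.186, 0.321, -0.07, 1.45, 0.023, 1.371, -0.057], TCP at [0.252, -0.599, 0.223] pointing down, gripper open.
Joint ranges: [-2.86, 2.86], [-0.3, 2.09], [-1.38, 1.24], [0.06, 2.45], [-1.56, 4.7], [0.09, 2.05], [-2.69, 2.69]. Speed limits (rad/s): [2.57, 2.57, 3.14, 3.14, 3.14, 3.14, 3.14].

### API

Orientations are given as a rotation vector (axis times angle).
In Python, from plant import ctrl, cams, ticket gives the robot as it stands.
- The arm moves only by the tool apply_moves, never from a script. Its argument "targets" is a list of rows, each a list of 7 numbers: the shift along the world's x, y, z normalised to -1 to 1, where 1 is 100 mm, then the turn, a rotation vector about the world's x, y, z normalised to -1 to 1, where 1 is 45 degrees, then the opening, from 0 (shut) to 1 (fully open). In form: [[x, y, z, rx, ry, rz, jaw], ...]. A call has 1 to 10 rows; each row shifts and turns the commanded pose from where the row before left it; what a row does not reach is not made up. A row lasts 1/10 s, in which the tool goes at most 50 mm and 8.59 degrees, less where a joint would pass 70% of its speed; a pose out of reach is approached as far as the arm can. A call with a number of a shift or a turn outside -1 to 1 is refused whole. A call with a gripper value outside its range is refused whole. The fingers move at their own pace and stop on an object; the grip force is fixed at half the most. Time passes only in rows, so rows that do not move let the fingers close. It gives the time, the measured TCP pose, the force, the opening and the grip force at its end, in the units of the state.
- ctrl.state(): the state, without advancing time (a new reading comes with each control period).
- cams.capture(name): name is "scene" or "top" or "wrist"; returns a dict with "color" (480x640x3 uint8, blue, green, red), "range_z" (480x640 float32, m along the optical axis (not along the pixel's ray), 0 where there is no reading), "K" (3x3 intrinsics, pixels), "xyz" and "attitude" of the camera in the world. Camera axes: x right, y down, z forward; pixel columns grow to the right and rows downward; lengths in m; the calibration is good to about 2 mm. A picture is of the moment at which its call begins.
- ticket.sign_off(): hands the job in; it is judged then, once.
The state is a dict: "t": time; "q": joint angles; "dq": joint speeds; "tau": joint torques, N m; "eef_pos": TCP position; "tool_rot": TCP orientation; "contact_force": force on the tool from outside, world axes, zero at the start; "wrist_torque": the same for the moment, N m; "opening": finger opening in m; "grasp_force": force on a finger pad.
Only numpy, scipy, OpenCV 4.12 (cv2) and the standard library are available. Lean on these libraries where they do the work, as an engineer would, in place of code of your own. Each camera call takes 0.05 s, during which the arm holds its last target. There are 200 camera calls.

## Working session

There is one attempt and no reset: what is moved stays moved. The work goes in short steps, Python scripts to look and compute and a tool call to move; the robot and the scene stay as the last step left them, time stands still between calls to the robot, and variables do not carry over. Pictures are saved under pics/ and viewed, at most 10 in all, crops included, and the job is handed in when it is done.

Besides the shell and the picture viewer there is one more tool, called after ">>>" as a command line: name --pt "numbers of a row" for each row, then --argument value for the rest. apply_moves: Moves the arm, as the interface text tells. Its arguments: {"type":"object","properties":{"targets":{"type":"array"}},"required":["targets"]}

```bash
mkdir -p pics; cat > h.py <<'E'
import numpy as np,cv2
from scipy.spatial.transform import Rotation as R
from plant import ctrl,cams,ticket
def rot(a):
    a=np.array(a,float)
    if a.shape==(3,3): return a
    return R.from_rotvec(a).as_matrix() if a.size==3 else R.from_quat(a).as_matrix()
def cloud(c):
    z=c["range_z"];K=c["K"];v,u=np.indices(z.shape)
    P=np.dstack([(u-K[0,2])*z/K[0,0],(v-K[1,2])*z/K[1,1],z])
    W=P@rot(c["attitude"]).T+np.array(c["xyz"]);W[z==0]=np.nan
    return W
E
python3 - <<'E'
from h import *
for n in("scene","top"):
    c=cams.capture(n);cv2.imwrite(f"pics/{n}0.png",c["color"]);np.savez(f"{n}0.npz",**c)
    print(n,c["xyz"],c["attitude"],c["K"])
s=ctrl.state();print(s)
E
```

```text
scene [-5.26305773e-04  2.75526750e-01  6.51246308e-01] [-0.97133165  2.38415071 -1.17213327] [[551.02748152   0.         322.83253152]
 [  0.         551.02748152 249.94605528]
 [  0.           0.           1.        ]]
top [ 0.35248818 -0.25122971  0.93208644] [-2.13349036  2.16424533 -0.202227  ] [[459.51141392   0.         317.77237244]
 [  0.         459.51141392 232.02628476]
 [  0.           0.           1.        ]]
{'t': 0.1, 'q': array([ 1.18612511,  0.32172644, -0.07007271,  1.45158503,  0.02256569,
        1.37079523, -0.05688056]), 'dq': array([ 0.00010506, -0.00258094,  0.00097163, -0.00351017, -0.00090351,
       -0.00056459,  0.0016615 ]), 'tau': array([ 1.84537789e-04, -4.92570662e+01, -4.05517146e-01, -3.13398135e+01,
       -6.40941714e-02,  3.95759556e-02,  6.08934761e-05]), 'eef_pos': array([ 0.25214757, -0.59854769,  0.22156927]), 'tool_rot': array([-3.07769730e+00, -6.21959425e-01,  6.37402147e-04]), 'contact_force': array([ 0.91712417, -0.14455622,  0.68097171]), 'wrist_torque': array([ 0.00768631, -0.01224772,  0.04224029]), 'grasp_force': 0.0, 'opening': 0.08681256296167932}
```

View pics/scene0.png

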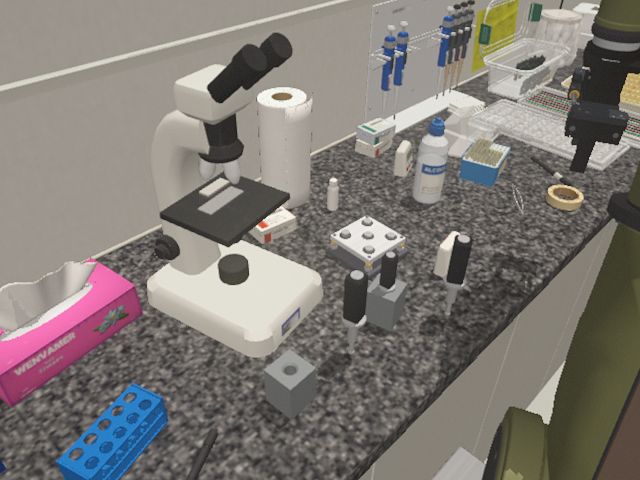

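View pics/top0.png

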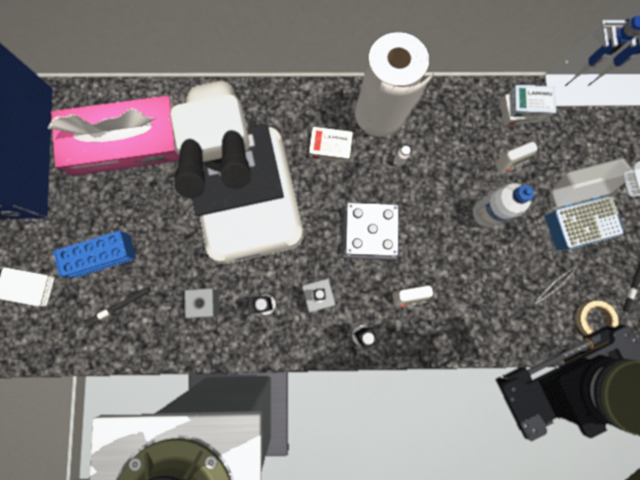

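The scene view shows the probe in the rear holder at about (388,290), an empty look-alike holder at (290,380), and free-standing look-alike probes at (355,300) and (457,265). In the top view, the target holder is at (320,295), the stage at (372,230), and the look-alikes at (263,304) and (366,338).

```bash
cat > m.py <<'E'
from h import *
def fit(W,lo,hi,ctr,r,name):
    d=np.hypot(W[...,0]-ctr[0],W[...,1]-ctr[1]);m=(W[...,2]>lo)&(W[...,2]<hi)&(d<r)
    P=W[m]
    if len(P)<5: print(name,'few',len(P));return
    q=cv2.minAreaRect((P[:,:2]*1000).astype(np.float32))
    print(name,len(P),'rect c',np.round(q[0],1),'size',np.round(q[1],1),'ang',round(q[2],2),'mean',np.round(P.mean(0)*1000,1),'zmed',round(np.median(P[:,2])*1000,1))
E
python3 - <<'E'
from m import *
W={}
for n in("top","scene"):
    c=dict(np.load(f"{n}0.npz"));W[n]=cloud(c)
T=W["top"]
for nm,(u,v) in dict(hold=(335,306),probe=(320,295),stage=(372,242),empty=(190,295),pA=(263,304),pB=(366,338),timer=(413,295),box=(340,143),vial=(404,152),mic=(250,240)).items(): print(nm,np.round(T[v,u]*1000))
pc=T[295,320];st=T[242,372]
for n in W:
    w=W[n]
    fit(w,.055,.07,pc,.045,n+' holdertop')
    fit(w,.118,.140,pc,.04,n+' handle top')
    for nm,(u,v) in dict(pA=(263,304),pB=(366,338)).items():
        fit(w,T[v,u][2]-.01,T[v,u][2]+.01,T[v,u],.03,n+nm)
        fit(w,.03,.3,T[v,u],.03,n+nm+'all')
    fit(w,.034,.06,T[230,372],.08,n+' deck')
    fit(w,.04,.075,T[295,413],.05,n+' timer')
# deck: pads
c=dict(np.load("top0.npz"))
a=cv2.resize(c["color"][190:350,240:440],None,fx=4,fy=4,interpolation=cv2.INTER_CUBIC)[:600];cv2.imwrite("pics/crop.png",a)
E
```

```text
hold [ 354. -309.   -1.]
probe [ 373. -275.  131.]
stage [ 477. -382.   39.]
empty [378. -35.  63.]
pA [ 359. -180.  161.]
pB [ 301. -349.  158.]
timer [ 372. -454.   59.]
box [ 684. -325.   32.]
vial [ 650. -447.   72.]
mic [ 482. -144.   49.]
top holdertop 572 rect c [ 373.8 -273.8] size [49.9 50.1] ang 13.98 mean [ 373.4 -273.4   64.8] zmed 64.7
top handle top 129 rect c [ 373.9 -273.8] size [20.  19.8] ang 7.62 mean [ 373.7 -273.7  129.7] zmed 129.7
toppA 248 rect c [ 358.2 -175.5] size [26.2 26.3] ang 12.85 mean [ 358.  -175.9  158. ] zmed 158.1
toppAall 362 rect c [ 358.5 -176.6] size [31.7 34.5] ang 89.41 mean [ 357.6 -178.8  138.2] zmed 156.7
toppB 259 rect c [ 299.8 -351.6] size [26.4 26.4] ang 28.3 mean [ 300.  -350.7  157.6] zmed 157.6
toppBall 411 rect c [ 301.1 -348.7] size [31.4 31.4] ang 24.24 mean [ 301.6 -347.6  135.9] zmed 155.6
top deck 2518 rect c [ 502.7 -382.9] size [100.7 100.1] ang 87.05 mean [ 501.8 -382.1   41.6] zmed 41.2
top timer 479 rect c [ 371.8 -458.3] size [27.2 66.4] ang 8.41 mean [ 372.3 -456.4   56.6] zmed 58.1
scene holdertop 631 rect c [ 372.9 -274.1] size [51.3 53.4] ang 15.53 mean [ 367.2 -266.7   64.6] zmed 65.6
scene handle top 196 rect c [ 372.4 -274.3] size [20.4 22.6] ang 3.27 mean [ 370.4 -270.7  127.7] zmed 128.8
scenepA 302 rect c [ 356.4 -174.6] size [25.6 26.4] ang 12.83 mean [ 354.4 -172.4  158.1] zmed 158.5
scenepAall 1412 rect c [ 355.7 -172.5] size [35.5 30.7] ang 13.69 mean [ 352.  -169.5  114.8] zmed 118.2
scenepB 269 rect c [ 298.6 -351.5] size [26.4 30. ] ang 28.08 mean [ 296.4 -346.9  157.2] zmed 158.1
scenepBall 1172 rect c [ 297.7 -349.9] size [35.8 34.2] ang 35.71 mean [ 294.8 -343.7  112.5] zmed 115.0
scene deck 1941 rect c [ 501.5 -382.7] size [102.1 103.7] ang 86.82 mean [ 497.3 -377.3   42.6] zmed 42.4
scene timer 326 rect c [ 371. -457.] size [24.3 67.2] ang 7.44 mean [ 370.5 -443.4   56.2] zmed 59.6
```

View pics/crop.png

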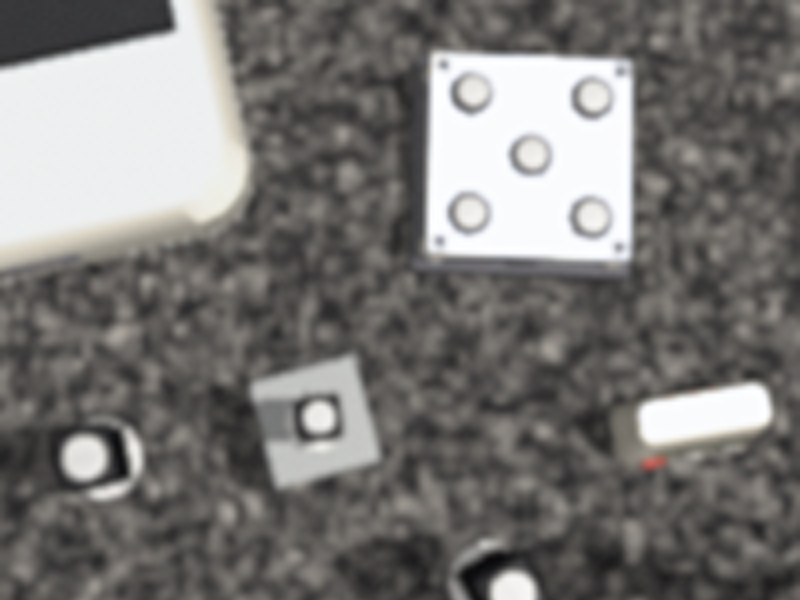

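The crop shows the stage nearly aligned with the image, with pads at about (472,92), (592,97), (531,155), (469,212) and (592,216). The probe handle is at (319,418) on the tilted holder. I'll approach with the fingers closing along about x, which clears the look-alikes on both sides.

>>> apply_moves --pt "0.12 0.32 0.03 0 0 0.166 1" --pt "0.12 0.32 0.03 0 0 0.166 1" --pt "0.12 0.32 0.03 0 0 0.166 1" --pt "0.12 0.32 0.03 0 0 0.166 1" --pt "0.12 0.32 0.03 0 0 0.166 1" --pt "0.12 0.32 0.03 0 0 0.166 1" --pt "0.12 0.32 0.03 0 0 0.166 1" --pt "0.12 0.32 0.03 0 0 0.166 1" --pt "0.12 0.32 0.03 0 0 0.166 1" --pt "0.12 0.32 0.03 0 0 0.166 1"

```text
t: 1.1
eef_pos: [0.3724, -0.2775, 0.2523]
tool_rot: [-2.064, -2.368, 0.0]
contact_force: [0.2, -0.0, -0.5]
opening: 0.0869
grasp_force: 0.0
```

```bash
cat > w.py <<'E'
from m import *
def st():
    s=ctrl.state();M=rot(s["tool_rot"])
    print('t',round(s["t"],2),'tcp',np.round(s["eef_pos"]*1000,2),'xyaw',round(np.degrees(np.arctan2(M[1,0],M[0,0])),2),'toolz',np.round(M[:,2],4),'F',np.round(s["contact_force"],2),'open',round(s["opening"]*1000,1),'grip',round(s["grasp_force"],1),'q',np.round(s["q"],2))
    return s
E
python3 - <<'E'
from w import *
st()
c=cams.capture("wrist");cv2.imwrite("pics/w1.png",c["color"]);w=cloud(c);np.savez("w1.npz",**c)
p=np.array([.3735,-.274])
fit(w,.055,.07,p,.045,'holder');fit(w,.124,.129,p,.04,'handle');fit(w,.1,.14,p,.04,'handle');fit(w,.066,.075,p,.03,'collar')
fit(w,.034,.06,[.502,-.383],.08,'deck')
st()
E
```

```text
t 1.1 tcp [ 372.45 -277.5   252.34] xyaw 97.85 toolz [-4.e-04  2.e-04 -1.e+00] F [ 0.21 -0.02 -0.51] open 86.9 grip 0.0 q [ 0.98 -0.08 -0.37  1.83 -0.03  1.38  0.75]
holder 2203 rect c [ 374.5 -274.9] size [50.1 50.5] ang 14.36 mean [ 373.5 -269.6   65.5] zmed 65.7
handle 102 rect c [ 374.3 -274.7] size [20.  19.8] ang 5.62 mean [ 373.8 -270.   127.7] zmed 128.1
handle 910 rect c [ 374.3 -274.6] size [20.  19.9] ang 5.56 mean [ 374.  -272.   127.3] zmed 130.3
collar 856 rect c [ 374.3 -274.6] size [49.8 49.6] ang 14.84 mean [ 373.6 -269.6   67.5] zmed 66.6
deck 4815 rect c [ 503.2 -381.2] size [ 95.8 100.1] ang 87.05 mean [ 492.2 -365.9   42.7] zmed 42.3
t 1.15 tcp [ 375.64 -271.41  253.18] xyaw 98.6 toolz [ 0.0013  0.0025 -1.    ] F [1.79 4.97 1.49] open 87.1 grip 0.0 q [ 0.98 -0.08 -0.38  1.83 -0.03  1.39  0.75]
```

View pics/w1.png

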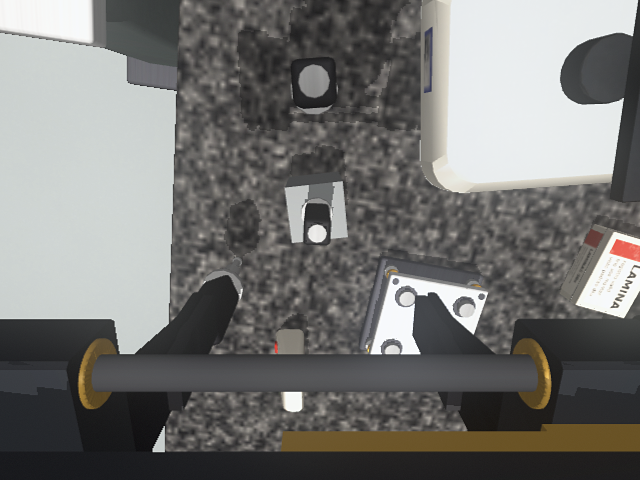

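The wrist view shows the probe handle at (317,222), centred between the fingers. Neither finger path has an obstacle at grasp height. I'll let it settle first.

>>> apply_moves --pt "0 0 0 0 0 -0.04 1" --pt "0 0 0 0 0 0 1" --pt "0 0 0 0 0 0 1" --pt "0 0 0 0 0 0 1"

```text
t: 1.55
eef_pos: [0.372, -0.2794, 0.2523]
tool_rot: [-2.108, -2.329, -0.0]
contact_force: [1.2, 0.1, -0.3]
opening: 0.0871
grasp_force: 0.0
```

```bash
python3 - <<'E'
from w import *
st()
c=cams.capture("wrist");w=cloud(c)
p=np.array([.3735,-.274])
fit(w,.055,.07,p,.045,'holder');fit(w,.124,.129,p,.04,'handle');fit(w,.1,.14,p,.04,'handle')
fit(w,.034,.06,[.502,-.383],.08,'deck')
st()
E
```

```text
t 1.55 tcp [ 372.04 -279.42  252.33] xyaw 95.71 toolz [-2.e-04  4.e-04 -1.e+00] F [ 1.24  0.12 -0.27] open 87.1 grip 0.0 q [ 0.98 -0.08 -0.37  1.83 -0.03  1.38  0.72]
holder 2201 rect c [ 374.4 -274.9] size [50.1 50.3] ang 14.18 mean [ 373.7 -269.5   65.5] zmed 65.6
handle 134 rect c [ 374.4 -275.1] size [19.8 20.7] ang 5.57 mean [ 373.9 -271.7  127.6] zmed 127.9
handle 932 rect c [ 374.4 -275. ] size [19.8 20.9] ang 5.57 mean [ 374.1 -272.2  127.3] zmed 130.2
deck 5322 rect c [ 503.2 -382.6] size [ 98.8 100.3] ang 87.36 mean [ 495.1 -366.6   42.7] zmed 42.3
t 1.6 tcp [ 372.07 -279.39  252.32] xyaw 95.71 toolz [-2.e-04  5.e-04 -1.e+00] F [-0.46 -0.39  0.23] open 87.2 grip 0.0 q [ 0.98 -0.08 -0.37  1.83 -0.03  1.38  0.72]
```

>>> apply_moves --pt "0.02 0.048 -0.3 0 0 0 1" --pt "0 0 -0.4 0 0 0 1" --pt "0 0 -0.4 0 0 0 1" --pt "0 0 -0.3 0 0 0 1" --pt "0 0 -0.26 0 0 0 1" --pt "0 0 0 0 0 0 1" --pt "0 0 0 0 0 0 1"

```text
t: 2.3
eef_pos: [0.3744, -0.2744, 0.0869]
tool_rot: [-2.107, -2.329, -0.001]
contact_force: [-0.1, -0.6, -0.2]
opening: 0.0868
grasp_force: 0.0
```

```bash
python3 - <<'E'
from w import *
st()
E
```

```text
t 2.3 tcp [ 374.42 -274.39   86.9 ] xyaw 95.73 toolz [-1.e-04  5.e-04 -1.e+00] F [-0.12 -0.56 -0.15] open 86.8 grip 0.0 q [ 0.96  0.06 -0.4   2.04  0.03  1.04  0.65]
```

>>> apply_moves --pt "0 0 0 0 0 0 0" --pt "0 0 0 0 0 0 0" --pt "0 0 0 0 0 0 0" --pt "0 0 0 0 0 0 0" --pt "0 0 0 0 0 0 0" --pt "0 0 0 0 0 0 0" --pt "0 0 0 0 0 0 0" --pt "0 0 0 0 0 0 0" --pt "0 0 0 0 0 0 0" --pt "0 0 0 0 0 0 0"

```text
t: 3.3
eef_pos: [0.3743, -0.2742, 0.0865]
tool_rot: [-2.107, -2.33, 0.0]
contact_force: [-0.7, 0.3, 0.6]
opening: 0.02
grasp_force: 30.0
```

```bash
python3 - <<'E'
from w import *
st()
E
```

```text
t 3.3 tcp [ 374.3  -274.21   86.51] xyaw 95.75 toolz [-1.e-04  1.e-04 -1.e+00] F [-0.73  0.34  0.62] open 20.0 grip 30.0 q [ 0.96  0.06 -0.4   2.05  0.03  1.04  0.65]
```

>>> apply_moves --pt "0 0 0.1 0 0 0 0" --pt "0 0 0.15 0 0 0 0" --pt "0 0 0.2 0 0 0 0" --pt "0 0 0.2 0 0 0 0" --pt "0 0 0.2 0 0 0 0" --pt "0 0 0.15 0 0 0 0" --pt "0 0 0 0 0 0 0" --pt "0 0 0 0 0 0 0"

```text
t: 4.1
eef_pos: [0.3743, -0.2742, 0.1866]
tool_rot: [2.107, 2.33, -0.0]
contact_force: [0.3, 0.3, -1.2]
opening: 0.02
grasp_force: 30.0
```

```bash
python3 - <<'E'
from w import *
s=st()
a=np.radians(-2.9);c=np.array([502.8,-382.7])
for i,(x,y) in enumerate([(-30,-30),(-30,30),(30,-30),(30,30),(0,0)]):
    print(i,np.round(c+[x*np.cos(a)-y*np.sin(a),x*np.sin(a)+y*np.cos(a)],1))
T=cams.capture("top");S=cams.capture("scene")
cv2.imwrite("pics/s2.png",S["color"][180:340,290:490].repeat(3,0).repeat(3,1))
# pads by bright-disc height in both
for n,cc in(("t",T),("s",S)):
    w=cloud(cc)
    for i,(x,y) in enumerate([(-30,-30),(-30,30),(30,-30),(30,30),(0,0)]):
        p=(c+[x*np.cos(a)-y*np.sin(a),x*np.sin(a)+y*np.cos(a)])/1000
        fit(w,.0445,.056,p,.0125,n+str(i))
    fit(w,.034,.045,c/1000,.08,n+'deck')
E
```

```text
t 4.1 tcp [ 374.32 -274.16  186.62] xyaw 95.75 toolz [ 2.e-04 -3.e-04 -1.e+00] F [ 0.34  0.28 -1.22] open 20.0 grip 30.0 q [ 0.98 -0.04 -0.39  1.93 -0.02  1.25  0.69]
0 [ 471.3 -411.1]
1 [ 474.4 -351.2]
2 [ 531.2 -414.2]
3 [ 534.3 -354.3]
4 [ 502.8 -382.7]
t0 52 rect c [ 470.7 -409.6] size [13.9 16.7] ang 46.28 mean [ 470.9 -410.3   47.3] zmed 47.4
t1 few 0
t2 53 rect c [ 531.4 -413.1] size [15.8 20.2] ang 87.28 mean [ 530.5 -413.5   46.9] zmed 47.0
t3 60 rect c [ 533.6 -356.3] size [18.4 15.7] ang 84.79 mean [ 533.8 -354.5   49.1] zmed 49.5
t4 52 rect c [ 502.7 -381.7] size [15.8 15.3] ang 61.15 mean [ 502.5 -382.9   46.7] zmed 46.6
tdeck 1769 rect c [ 503.2 -382.7] size [100.8  99. ] ang 86.64 mean [ 510.9 -387.9   41. ] zmed 40.9
s0 few 0
s1 55 rect c [ 473.5 -350.8] size [17.2 19.2] ang 1.39 mean [ 472.9 -350.2   47.6] zmed 48.0
s2 46 rect c [ 531.  -414.3] size [17. 18.] ang 70.43 mean [ 530.  -413.6   47.4] zmed 47.5
s3 61 rect c [ 532.1 -355.2] size [17.4 15.5] ang 59.7 mean [ 531.5 -353.3   49.6] zmed 50.6
s4 48 rect c [ 501.7 -381.7] size [16.7 16.4] ang 71.9 mean [ 501.2 -382.    47.7] zmed 47.8
sdeck 1484 rect c [ 501.5 -382.4] size [102.2 102.4] ang 86.81 mean [ 500.8 -372.5   41.8] zmed 42.2
```

View pics/s2.png

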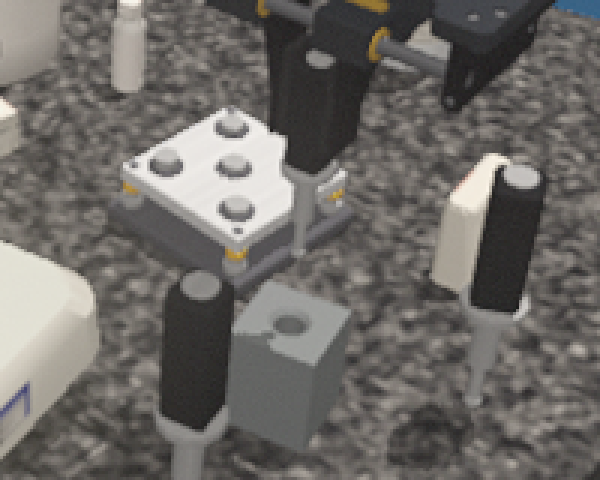

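The close-up shows the probe lifted upright and clear of the holder, with the far-left pad possibly a little proud. I'll confirm by touch, starting with pad 1.

>>> apply_moves --pt "0.2 -0.15 0 0 0 0 0" --pt "0.25 -0.2 0 0 0 0 0" --pt "0.3 -0.22 0 0 0 0 0" --pt "0.25 -0.2 0 0 0 0 0" --pt "0 0 -0.25 0 0 0 0" --pt "0 0 -0.25 0 0 0 0" --pt "0 0 -0.06 0 0 0 0" --pt "0 0 0 0 0 0 0" --pt "0 0 0 0 0 0 0"

```text
t: 5.1
eef_pos: [0.4747, -0.3514, 0.1314]
tool_rot: [2.106, 2.329, 0.0]
contact_force: [0.3, 0.1, -0.0]
opening: 0.0198
grasp_force: 30.0
```

```bash
cat > f.py <<'E'
from w import *
st();F=[];Z=[]
for k in range(4):
    cams.capture("wrist");s=ctrl.state();F.append(s["contact_force"]);Z.append(s["eef_pos"]*1000)
print('avg F',np.round(np.mean(F,0),2),'sd',np.round(np.std(F,0),2),'pos',np.round(np.mean(Z,0),2))
E
python3 f.py
```

```text
t 5.1 tcp [ 474.75 -351.42  131.39] xyaw 95.75 toolz [ 9.e-04 -6.e-04 -1.e+00] F [ 0.25  0.1  -0.04] open 19.8 grip 30.0 q [ 0.93  0.28 -0.39  1.71  0.11  1.17  0.6 ]
avg F [ 0.6 -0.1 -1. ] sd [0.14 0.49 0.6 ] pos [ 475.04 -351.68  132.03]
```

>>> apply_moves --pt "0 0 -0.03 0 0 0 0" --pt "0 0 -0.03 0 0 0 0" --pt "0 0 -0.01 0 0 0 0" --pt "0 0 0 0 0 0 0" --pt "0 0 0 0 0 0 0"

```text
t: 5.8
eef_pos: [0.4744, -0.3512, 0.1237]
tool_rot: [2.107, 2.33, -0.0]
contact_force: [0.1, 0.2, -0.4]
opening: 0.0197
grasp_force: 30.0
```

```bash
python3 f.py
```

```text
t 5.8 tcp [ 474.36 -351.25  123.72] xyaw 95.75 toolz [ 0.e+00 -1.e-04 -1.e+00] F [ 0.05  0.21 -0.37] open 19.7 grip 30.0 q [ 0.92  0.29 -0.39  1.72  0.12  1.16  0.6 ]
avg F [-0.62  0.02  0.67] sd [0.28 0.41 0.64] pos [ 474.35 -351.24  123.64]
```

>>> apply_moves --pt "0 0 -0.01 0 0 0 0" --pt "0 0 0 0 0 0 0" --pt "0 0 0 0 0 0 0"

```text
t: 6.3
eef_pos: [0.4744, -0.3513, 0.1228]
tool_rot: [2.107, 2.33, -0.0]
contact_force: [-0.8, -0.7, 1.7]
opening: 0.0199
grasp_force: 30.0
```

```bash
python3 f.py
```

```text
t 6.3 tcp [ 474.42 -351.27  122.77] xyaw 95.75 toolz [ 2.e-04 -2.e-04 -1.e+00] F [-0.76 -0.72  1.66] open 19.9 grip 30.0 q [ 0.92  0.29 -0.39  1.72  0.12  1.16  0.6 ]
avg F [-0.99  0.47  1.81] sd [0.16 0.19 0.36] pos [ 474.41 -351.28  122.74]
```

>>> apply_moves --pt "0 0 0.09 0 0 0 0" --pt "0.14 -0.16 0 0 0 0 0" --pt "0.14 -0.15 0 0 0 0 0" --pt "0 0 -0.04 0 0 0 0" --pt "0 0 -0.03 0 0 0 0" --pt "0 0 -0.02 0 0 0 0" --pt "0 0 0 0 0 0 0" --pt "0 0 0 0 0 0 0"

```text
t: 7.3
eef_pos: [0.5022, -0.3818, 0.1231]
tool_rot: [2.107, 2.33, -0.0]
contact_force: [0.2, 1.1, 1.4]
opening: 0.0202
grasp_force: 30.0
```

```bash
python3 f.py
```

```text
t 7.3 tcp [ 502.2  -381.83  123.07] xyaw 95.76 toolz [ 0.e+00 -1.e-04 -1.e+00] F [0.25 1.1  1.37] open 20.2 grip 30.0 q [ 0.91  0.37 -0.38  1.61  0.14  1.19  0.6 ]
avg F [-0.39  0.64  1.58] sd [0.38 0.58 0.43] pos [ 502.25 -381.88  122.95]
```

>>> apply_moves --pt "0 0 0.09 0 0 0 0" --pt "-0.16 -0.14 0 0 0 0 0" --pt "-0.15 -0.14 0 0 0 0 0" --pt "0 0 -0.04 0 0 0 0" --pt "0 0 -0.03 0 0 0 0" --pt "0 0 -0.02 0 0 0 0" --pt "0 0 0 0 0 0 0" --pt "0 0 0 0 0 0 0"

```text
t: 8.3
eef_pos: [0.4719, -0.4096, 0.1229]
tool_rot: [2.106, 2.331, 0.0]
contact_force: [-1.2, -0.5, 1.2]
opening: 0.0193
grasp_force: 30.0
```

```bash
python3 f.py
```

```text
t 8.3 tcp [ 471.89 -409.65  122.91] xyaw 95.81 toolz [ 1.e-04  1.e-04 -1.e+00] F [-1.2  -0.54  1.19] open 19.3 grip 30.0 q [ 0.97  0.36 -0.36  1.63  0.13  1.18  0.68]
avg F [-0.75  0.83  1.52] sd [0.38 0.48 0.54] pos [ 471.86 -409.7   122.84]
```

>>> apply_moves --pt "0 0 0.09 0 0 0 0" --pt "0.3 -0.02 0 0 0 0 0" --pt "0.29 -0.02 0 0 0 0 0" --pt "0 0 -0.04 0 0 0 0" --pt "0 0 -0.03 0 0 0 0" --pt "0 0 -0.02 0 0 0 0" --pt "0 0 0 0 0 0 0" --pt "0 0 0 0 0 0 0"

```text
t: 9.3
eef_pos: [0.5299, -0.4142, 0.1231]
tool_rot: [2.108, 2.329, 0.0]
contact_force: [0.1, 1.6, 1.4]
opening: 0.0196
grasp_force: 30.0
```

```bash
python3 f.py
```

```text
t 9.3 tcp [ 529.91 -414.18  123.15] xyaw 95.72 toolz [ 2.e-04  0.e+00 -1.e+00] F [0.15 1.56 1.35] open 19.6 grip 30.0 q [ 0.9   0.45 -0.36  1.5   0.17  1.22  0.61]
avg F [-0.37  1.37  1.09] sd [0.44 0.23 0.34] pos [ 530.   -414.25  123.01]
```

>>> apply_moves --pt "0 0 0.09 0 0 0 0" --pt "0.02 0.3 0 0 0 0 0" --pt "0.02 0.3 0 0 0 0 0" --pt "0 0 -0.03 0 0 0 0" --pt "0 0 -0.02 0 0 0 0" --pt "0 0 -0.01 0 0 0 0" --pt "0 0 0 0 0 0 0" --pt "0 0 0 0 0 0 0"

```text
t: 10.3
eef_pos: [0.5341, -0.3553, 0.1259]
tool_rot: [2.109, 2.328, -0.0]
contact_force: [0.3, 0.6, 1.8]
opening: 0.02
grasp_force: 30.0
```

```bash
python3 f.py
```

```text
t 10.3 tcp [ 534.12 -355.28  125.86] xyaw 95.67 toolz [ 1.e-04 -5.e-04 -1.e+00] F [0.32 0.64 1.81] open 20.0 grip 30.0 q [ 0.85  0.39 -0.39  1.58  0.16  1.2   0.53]
avg F [-0.68  0.34  2.13] sd [0.46 0.43 0.42] pos [ 534.14 -355.13  125.8 ]
```

Pad 3, the far-left one, is proud. It makes contact at TCP height 127.0, against 123.7 for the other four, so it stands about 3.2 mm high. I'll press in small steps.

>>> apply_moves --pt "0 0 -0.01 0 0 0 0" --pt "0 0 -0.01 0 0 0 0" --pt "0 0 -0.01 0 0 0 0" --pt "0 0 -0.005 0 0 0 0" --pt "0 0 0 0 0 0 0" --pt "0 0 0 0 0 0 0" --pt "0 0 0 0 0 0 0"

```text
t: 11.2
eef_pos: [0.5343, -0.3549, 0.1228]
tool_rot: [2.107, 2.329, -0.001]
contact_force: [-1.9, -0.3, 4.3]
opening: 0.0199
grasp_force: 30.0
```

```bash
cat > g.py <<'E'
from w import *
F=[];Z=[]
for k in range(8):
    cams.capture("wrist");s=ctrl.state();F.append(s["contact_force"][2]);Z.append(s["eef_pos"]*1000)
f=np.mean(F)+1.1;z=np.mean(Z,0)
print('t',round(s["t"],2),'Fz',np.round(F,1),'net',round(f,2),'pos',np.round(z,2),'touch z',round(z[2]+(f-1.5)/1.5,2))
E
python3 g.py
```

```text
t 11.6 Fz [6.5 6.  5.9 5.8 5.6 6.  5.5 6.2] net 7.04 pos [ 534.31 -354.94  122.8 ] touch z 126.49
```

>>> apply_moves --pt "0 0 -0.01 0 0 0 0" --pt "0 0 0 0 0 0 0" --pt "0 0 0 0 0 0 0" --pt "0 0 0 0 0 0 0" --pt "0 0 0 0 0 0 0" --pt "0 0 0 0 0 0 0" --pt "0 0 0 0 0 0 0" --pt "0 0 0 0 0 0 0"

```text
t: 12.4
eef_pos: [0.5343, -0.3549, 0.1218]
tool_rot: [2.107, 2.329, -0.001]
contact_force: [-1.3, 0.0, 5.2]
opening: 0.0202
grasp_force: 30.0
```

```bash
python3 g.py
```

```text
t 12.8 Fz [5.9 5.1 6.4 5.  6.  5.7 5.3 6.1] net 6.79 pos [ 534.32 -354.93  121.81] touch z 125.33
```

>>> apply_moves --pt "0 0 -0.01 0 0 0 0" --pt "0 0 0 0 0 0 0" --pt "0 0 0 0 0 0 0" --pt "0 0 0 0 0 0 0" --pt "0 0 0 0 0 0 0" --pt "0 0 0 0 0 0 0" --pt "0 0 0 0 0 0 0" --pt "0 0 0 0 0 0 0" --pt "0 0 0 0 0 0 0" --pt "0 0 0 0 0 0 0"

```text
t: 13.8
eef_pos: [0.5343, -0.3549, 0.1208]
tool_rot: [2.107, 2.329, -0.001]
contact_force: [-0.4, -1.0, 4.8]
opening: 0.0196
grasp_force: 30.0
```

```bash
python3 g.py
```

```text
t 14.2 Fz [5.5 4.9 4.9 6.7 5.9 5.6 5.6 4.8] net 6.57 pos [ 534.31 -354.94  120.81] touch z 124.19
```

>>> apply_moves --pt "0 0 0.02 0 0 0 0" --pt "0 0 0 0 0 0 0" --pt "0 0 0 0 0 0 0"

```text
t: 14.5
eef_pos: [0.5343, -0.3548, 0.1222]
tool_rot: [2.107, 2.329, -0.001]
contact_force: [-0.8, -0.9, 3.8]
opening: 0.02
grasp_force: 30.0
```

```bash
python3 g.py
```

```text
t 14.9 Fz [4.5 3.3 3.  4.4 4.1 3.  4.4 4.7] net 5.02 pos [ 534.28 -354.69  122.11] touch z 124.46
```

>>> apply_moves --pt "0 0 0.08 0 0 0 0" --pt "-0.16 -0.14 0 0 0 0 0" --pt "-0.16 -0.14 0 0 0 0 0" --pt "0 0 -0.04 0 0 0 0" --pt "0 0 -0.03 0 0 0 0" --pt "0 0 -0.015 0 0 0 0" --pt "0 0 0 0 0 0 0" --pt "0 0 0 0 0 0 0"

```text
t: 15.7
eef_pos: [0.5027, -0.3814, 0.1218]
tool_rot: [-2.106, -2.331, -0.0]
contact_force: [-1.6, 0.8, 3.3]
opening: 0.0196
grasp_force: 30.0
```

```bash
python3 g.py
```

```text
t 16.1 Fz [3.1 2.9 2.9 3.4 2.5 3.1 2.8 2.6] net 4.03 pos [ 502.66 -381.53  121.7 ] touch z 123.38
```

>>> apply_moves --pt "0 0 -0.018 0 0 0 0" --pt "0 0 0 0 0 0 0" --pt "0 0 0 0 0 0 0" --pt "0 0 0 0 0 0 0"

```text
t: 16.5
eef_pos: [0.5028, -0.3819, 0.1202]
tool_rot: [2.107, 2.33, 0.001]
contact_force: [-2.9, 1.7, 5.7]
opening: 0.0198
grasp_force: 30.0
```

```bash
python3 g.py
```

```text
t 16.9 Fz [6.1 4.6 5.1 4.9 5.6 5.  4.5 4.4] net 6.12 pos [ 502.82 -381.86  120.17] touch z 123.25
```

>>> apply_moves --pt "0 0 0.02 0 0 0 0" --pt "0 0 0 0 0 0 0" --pt "0 0 0 0 0 0 0"

```text
t: 17.2
eef_pos: [0.5028, -0.382, 0.1218]
tool_rot: [2.107, 2.33, 0.001]
contact_force: [-0.5, 3.0, 3.1]
opening: 0.0198
grasp_force: 30.0
```

```bash
python3 g.py
```

```text
t 17.6 Fz [3.7 3.2 4.1 2.8 2.5 3.6 2.3 2.3] net 4.15 pos [ 502.75 -382.04  121.78] touch z 123.55
```

>>> apply_moves --pt "0 0 0.08 0 0 0 0" --pt "0.16 0.14 0 0 0 0 0" --pt "0.16 0.13 0 0 0 0 0" --pt "0 0 -0.04 0 0 0 0" --pt "0 0 -0.04 0 0 0 0" --pt "0 0 -0.01 0 0 0 0" --pt "0 0 -0.006 0 0 0 0" --pt "0 0 0 0 0 0 0" --pt "0 0 0 0 0 0 0" --pt "0 0 0 0 0 0 0"

```text
t: 18.6
eef_pos: [0.5348, -0.3553, 0.1213]
tool_rot: [2.107, 2.328, 0.002]
contact_force: [1.6, 3.9, 5.6]
opening: 0.02
grasp_force: 30.0
```

```bash
python3 g.py
```

```text
t 19.0 Fz [5.8 6.1 5.2 5.2 4.6 4.  6.1 4. ] net 6.22 pos [ 534.75 -355.32  121.22] touch z 124.36
```

>>> apply_moves --pt "0 0 -0.009 0 0 0 0" --pt "0 0 0 0 0 0 0" --pt "0 0 0 0 0 0 0" --pt "0 0 0 0 0 0 0" --pt "0 0 0 0 0 0 0" --pt "0 0 0 0 0 0 0" --pt "0 0 0 0 0 0 0" --pt "0 0 0 0 0 0 0" --pt "0 0 0 0 0 0 0" --pt "0 0 0 0 0 0 0"

```text
t: 20.0
eef_pos: [0.5348, -0.3553, 0.1204]
tool_rot: [2.107, 2.328, 0.002]
contact_force: [0.6, 3.0, 6.3]
opening: 0.0199
grasp_force: 30.0
```

```bash
python3 g.py
```

```text
t 20.4 Fz [5.2 6.4 5.5 5.5 6.5 5.5 5.8 6. ] net 6.9 pos [ 534.78 -355.32  120.43] touch z 124.04
```

>>> apply_moves --pt "0 0 -0.005 0 0 0 0" --pt "0 0 0 0 0 0 0" --pt "0 0 0 0 0 0 0" --pt "0 0 0 0 0 0 0" --pt "0 0 0 0 0 0 0" --pt "0 0 0 0 0 0 0" --pt "0 0 0 0 0 0 0" --pt "0 0 0 0 0 0 0" --pt "0 0 0 0 0 0 0" --pt "0 0 0 0 0 0 0"

```text
t: 21.4
eef_pos: [0.5348, -0.3553, 0.1199]
tool_rot: [2.107, 2.328, 0.002]
contact_force: [1.1, 2.8, 6.2]
opening: 0.0199
grasp_force: 30.0
```

```bash
python3 g.py
```

```text
t 21.8 Fz [5.4 5.6 5.  5.7 5.6 5.9 5.1 6.1] net 6.64 pos [ 534.77 -355.34  119.94] touch z 123.37
```

>>> apply_moves --pt "0 0 0.1 0 0 0 0" --pt "0 0 0 0 0 0 0" --pt "0 0 0 0 0 0 0" --pt "0 0 -0.04 0 0 0 0" --pt "0 0 -0.03 0 0 0 0" --pt "0 0 -0.01 0 0 0 0" --pt "0 0 0 0 0 0 0" --pt "0 0 0 0 0 0 0"

```text
t: 22.6
eef_pos: [0.534, -0.3558, 0.1211]
tool_rot: [2.108, 2.33, -0.002]
contact_force: [-1.8, -1.4, 3.7]
opening: 0.0199
grasp_force: 30.0
```

```bash
python3 g.py
```

```text
t 23.0 Fz [3.3 4.5 4.5 3.7 5.1 3.5 4.8 4.3] net 5.33 pos [ 534.04 -355.72  120.97] touch z 123.52
```

>>> apply_moves --pt "0 0 0.08 0 0 0 0" --pt "-0.16 -0.14 0 0 0 0 0" --pt "-0.16 -0.14 0 0 0 0 0" --pt "0 0 -0.04 0 0 0 0" --pt "0 0 -0.03 0 0 0 0" --pt "0 0 -0.01 0 0 0 0" --pt "0 0 0 0 0 0 0" --pt "0 0 0 0 0 0 0"

```text
t: 23.8
eef_pos: [0.5028, -0.3828, 0.1212]
tool_rot: [2.106, 2.331, -0.0]
contact_force: [-2.8, -1.2, 3.4]
opening: 0.0196
grasp_force: 30.0
```

```bash
python3 g.py
```

```text
t 24.2 Fz [4.2 3.1 4.1 3.4 4.3 3.2 4.9 4.5] net 5.06 pos [ 502.73 -382.95  121.05] touch z 123.42
```

>>> apply_moves --pt "0 0 0.08 0 0 0 0" --pt "-0.14 0.15 0 0 0 0 0" --pt "-0.14 0.15 0 0 0 0 0" --pt "0 0 -0.04 0 0 0 0" --pt "0 0 -0.03 0 0 0 0" --pt "0 0 -0.01 0 0 0 0" --pt "0 0 0 0 0 0 0" --pt "0 0 0 0 0 0 0"

```text
t: 25.0
eef_pos: [0.4751, -0.3529, 0.121]
tool_rot: [-2.107, -2.33, -0.002]
contact_force: [-0.9, 3.7, 3.5]
opening: 0.0196
grasp_force: 30.0
```

```bash
python3 g.py
```

```text
t 25.4 Fz [4.4 4.1 3.4 4.3 3.8 3.8 3.8 3.8] net 5.02 pos [ 475.   -353.07  121.03] touch z 123.38
```

Pad 3 now reads 123.52, against 123.42 and 123.38 for its neighbours. That is level within the noise, so I'll return the probe.

>>> apply_moves --pt "0 0 0.25 0 0 0 0" --pt "0 0 0.4 0 0 0 0" --pt "-0.2 0.15 0 0 0 0 0" --pt "-0.3 0.25 0 0 0 0 0" --pt "-0.3 0.24 0 0 0 0 0" --pt "-0.2 0.15 0 0 0 0 0" --pt "0 0 0 0 0 0 0" --pt "0 0 0 0 0 0 0" --pt "0 0 0 0 0 0 0"

```text
t: 26.3
eef_pos: [0.3748, -0.2753, 0.1857]
tool_rot: [2.107, 2.329, -0.0]
contact_force: [0.4, -0.0, -0.7]
opening: 0.0196
grasp_force: 30.0
```

```bash
python3 - <<'E'
from w import *
st();S=cams.capture("scene");w=cloud(S)
a=S["color"][180:340,290:490].repeat(4,0).repeat(4,1)[:600];cv2.imwrite("pics/s3.png",a)
p=[.374,-.274]
for lo,hi in((.08,.105),(.11,.138),(.145,.165),(.166,.172),(.19,.235)):fit(w,lo,hi,p,.03,str(lo))
E
```

```text
t 26.3 tcp [ 374.82 -275.34  185.74] xyaw 95.72 toolz [ 7.e-04 -9.e-04 -1.e+00] F [ 0.4  -0.   -0.66] open 19.6 grip 30.0 q [ 0.99 -0.04 -0.4   1.93 -0.02  1.25  0.69]
0.08 few 0
0.11 56 rect c [ 372.  -274.3] size [11.1  6.1] ang 44.64 mean [ 372.7 -274.1  124.8] zmed 123.8
0.145 62 rect c [ 371.1 -271. ] size [11.8 11.9] ang 33.87 mean [ 371.9 -272.2  152.1] zmed 152.3
0.166 92 rect c [ 370.3 -270.4] size [26.6 16.1] ang 38.6 mean [ 369.3 -269.2  169.2] zmed 169.4
0.19 893 rect c [ 374.1 -275. ] size [49.6 24.3] ang 5.86 mean [ 370.7 -268.7  214.4] zmed 215.4
```

View pics/s3.png

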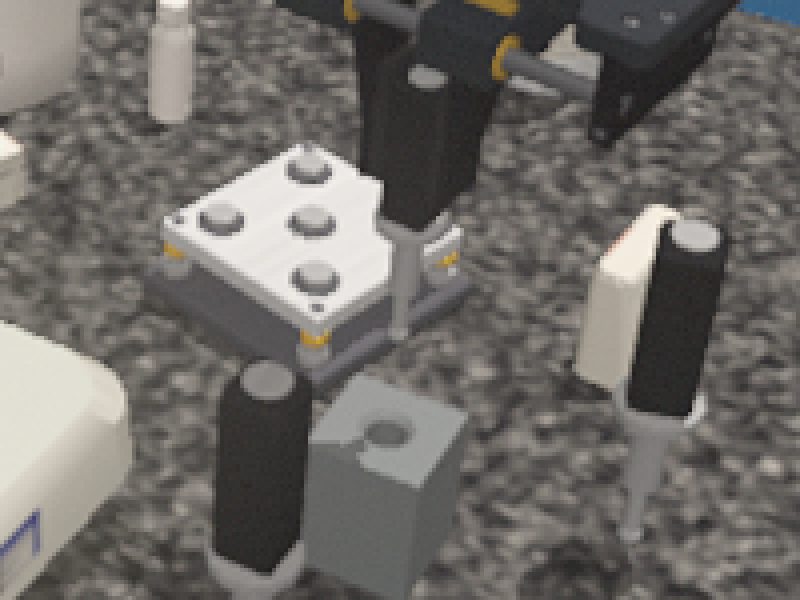

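The probe hangs upright, with its tip at (400,330), and appears lined up with the hole at (388,432). I'll lower it.

>>> apply_moves --pt "-0.005 0.01 -0.1 0 0 0 0" --pt "0 0 -0.15 0 0 0 0" --pt "0 0 -0.15 0 0 0 0" --pt "0 0 -0.15 0 0 0 0" --pt "0 0 -0.15 0 0 0 0" --pt "0 0 -0.15 0 0 0 0" --pt "0 0 -0.1 0 0 0 0" --pt "0 0 -0.02 0 0 0 0" --pt "0 0 0 0 0 0 0" --pt "0 0 0 0 0 0 0"

```text
t: 27.35
eef_pos: [0.3744, -0.2735, 0.0893]
tool_rot: [2.106, 2.329, 0.0]
contact_force: [0.3, 0.3, -0.6]
opening: 0.0202
grasp_force: 30.0
```

```bash
python3 f.py
```

```text
t 27.35 tcp [ 374.38 -273.55   89.3 ] xyaw 95.75 toolz [ 9.e-04 -6.e-04 -1.e+00] F [ 0.27  0.34 -0.57] open 20.2 grip 30.0 q [ 0.98  0.06 -0.41  2.04  0.03  1.04  0.65]
avg F [ 0.45 -0.13 -1.37] sd [0.57 0.4  0.21] pos [ 374.36 -273.58   89.45]
```

>>> apply_moves --pt "0 -0.005 -0.01 0 0 0 0" --pt "0 0 -0.01 0 0 0 0" --pt "0 0 -0.01 0 0 0 0" --pt "0 0 0 0 0 0 0" --pt "0 0 0 0 0 0 0"

```text
t: 28.05
eef_pos: [0.3739, -0.2738, 0.0865]
tool_rot: [2.107, 2.33, -0.0]
contact_force: [-1.8, 1.0, 4.4]
opening: 0.0196
grasp_force: 30.0
```

```bash
python3 f.py
```

```text
t 28.05 tcp [ 373.93 -273.84   86.46] xyaw 95.75 toolz [-0.e+00 -3.e-04 -1.e+00] F [-1.82  1.    4.37] open 19.6 grip 30.0 q [ 0.98  0.06 -0.41  2.05  0.03  1.04  0.65]
avg F [-1.56  1.1   5.56] sd [0.76 0.41 0.35] pos [ 373.93 -273.86   86.47]
```

Seated: the collar is in contact with about 6 N. I'll release and rise straight up.

>>> apply_moves --pt "0 0 0.003 0 0 0 0.1" --pt "0 0 0 0 0 0 0.35" --pt "0 0 0 0 0 0 0.6" --pt "0 0 0 0 0 0 0.8" --pt "0 0 0 0 0 0 0.9" --pt "0 0 0 0 0 0 0.9" --pt "0 0 0 0 0 0 0.9" --pt "0 0 0 0 0 0 0.9"

```text
t: 29.05
eef_pos: [0.3739, -0.2737, 0.0861]
tool_rot: [2.107, 2.33, 0.0]
contact_force: [0.2, -0.4, -0.4]
opening: 0.0677
grasp_force: 0.0
```

>>> apply_moves --pt "0 0 0.1 0 0 0 0.9" --pt "0 0 0.3 0 0 0 0.9" --pt "0 0 0.4 0 0 0 0.9" --pt "0 0 0.4 0 0 0 0.9" --pt "0 -0.3 0.3 0 0 0 0.9" --pt "0 -0.4 0 0 0 0 0.9" --pt "0 -0.4 0 0 0 0 0.9" --pt "0 -0.4 0 0 0 0 0.9" --pt "0 0 0 0 0 0 0.9" --pt "0 0 0 0 0 0 0.9"

```text
t: 30.05
eef_pos: [0.3736, -0.4242, 0.2361]
tool_rot: [-2.109, -2.328, -0.001]
contact_force: [-0.4, 1.2, -0.5]
opening: 0.0781
grasp_force: 0.0
```

```bash
python3 - <<'E'
from w import *
st();S=cams.capture("scene");w=cloud(S);T=cams.capture("top");t=cloud(T)
cv2.imwrite("pics/s4.png",S["color"][110:350,270:510].repeat(2,0).repeat(2,1))
p=[.374,-.274]
for n,v in(("s",w),("t",t)):
    fit(v,.118,.14,p,.03,n+'top');fit(v,.058,.0675,p,.04,n+'hold');fit(v,.0675,.073,p,.02,n+'collar')
    for i,q in enumerate([(471.3,-411.1),(474.4,-351.2),(531.2,-414.2),(534.3,-354.3),(502.8,-382.7)]): fit(v,.0445,.056,np.array(q)/1000,.0125,n+str(i))
    fit(v,.04,.075,[.372,-.456],.05,n+'timer');fit(v,.025,.04,[.684,-.325],.07,n+'box');fit(v,.06,.08,[.65,-.447],.03,n+'vial')
E
```

```text
t 30.05 tcp [ 373.57 -424.16  236.08] xyaw 95.65 toolz [ 1.0e-04  1.1e-03 -1.0e+00] F [-0.36  1.23 -0.46] open 78.1 grip 0.0 q [ 1.07  0.15 -0.3   1.64  0.04  1.36  0.86]
stop 200 rect c [ 372.8 -272.7] size [20.5 20.9] ang 7.31 mean [ 370.6 -270.2  127.4] zmed 128.9
shold 525 rect c [ 372.8 -273.4] size [52.2 53.1] ang 16.21 mean [ 367.1 -267.8   64.8] zmed 65.5
scollar 90 rect c [ 371.2 -270.7] size [38.6 21.1] ang 44.87 mean [ 369.2 -268.4   70.1] zmed 70.1
s0 52 rect c [ 469.4 -409.5] size [18.  16.2] ang 55.2 mean [ 469.2 -409.4   47.4] zmed 47.6
s1 63 rect c [ 473.8 -350.2] size [18.6 20.4] ang 74.76 mean [ 472.6 -350.3   47.2] zmed 47.3
s2 42 rect c [ 530.6 -414.2] size [14.9 15.5] ang 52.15 mean [ 530.  -413.7   47.7] zmed 47.6
s3 51 rect c [ 533.9 -354.2] size [16.6 17.5] ang 32.66 mean [ 532.9 -353.5   47.4] zmed 47.7
s4 54 rect c [ 503.2 -382.7] size [16.3 19.3] ang 89.81 mean [ 501.  -382.1   47.4] zmed 47.8
stimer 326 rect c [ 371.7 -456.9] size [24.8 64.9] ang 9.28 mean [ 370.5 -443.6   56.3] zmed 59.7
sbox 558 rect c [ 675.4 -326.8] size [ 52.8 135.4] ang 11.5 mean [ 6
[... 485 characters left out ...]
470.8 -410.9   47. ] zmed 47.0
t1 54 rect c [ 474.3 -350.2] size [15.7 17.6] ang 32.74 mean [ 474.3 -351.1   46.6] zmed 46.3
t2 53 rect c [ 530.  -413.2] size [14.5 19.6] ang 15.52 mean [ 530.4 -413.6   46.8] zmed 46.9
t3 47 rect c [ 533.1 -354.5] size [14.1 14.2] ang 88.63 mean [ 533.5 -354.4   46.9] zmed 46.7
t4 51 rect c [ 501.7 -382.5] size [20.6 14.7] ang 29.99 mean [ 502.8 -382.6   46.8] zmed 46.9
ttimer 235 rect c [ 370.3 -447.3] size [26.9 43.9] ang 9.26 mean [ 370.3 -442.3   56.3] zmed 58.3
tbox 1114 rect c [ 690.1 -324.3] size [ 81.1 136.2] ang 15.06 mean [ 686.2 -307.8   30.7] zmed 30.7
tvial 63 rect c [ 653.4 -450. ] size [16.3 15.5] ang 19.9 mean [ 653.4 -449.6   68.4] zmed 68.5
```

View pics/s4.png

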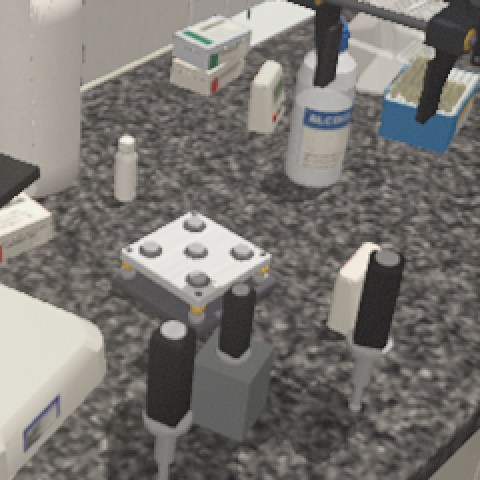

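The probe is seated upright in its holder at about (238,320), all five pads read level, and the bystanders haven't moved. I'm handing the job in.

```bash
python3 -c "
from plant import ticket
print(ticket.sign_off())"
```

```text
the job is handed in; nothing more can be done
None
```

The far-left pad (place_3) was the proud one, about 3.2 mm high; I pressed it level with the others to within about 0.1 mm by touch, put the probe back upright and seated in its holder, and handed the job in at about 30 s.

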